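# Run the winged nut onto the finishing post

### The job

Clamp the turned wooden ring on its post: stand the winged hand nut on the threaded nose with its red wing over the red pointer, turn it gently backward (anticlockwise from above) until the thread start drops, then forward (clockwise) until it is run fully home, pressing the brass spring plate down. Never force it by pushing hard or turning hard against a stop. Leave the other things on the bench where they are, and let go of the nut.

Things in the scene. Friction and masses are not known exactly. Their poses are not given: they have to be found in the camera images.
- post: Post fixed to the bench: white round flange (150 mm across, 18 mm high), on it a turned wooden ring (114 mm across, top at 60 mm), a brass spring plate, and an upright steel nose in the middle: thread 39 mm across with a flat crown at 82.5 mm, then a plain tip tapering from 25 to 16 mm across, top at 92.5 mm. Origin: centre of the flange's underside, on the nose's axis; z up, x towards the red pointer.
- crown (a point): Centre of the thread's flat crown, 82.5 mm above the post's underside. Three gaps in the crown, 120 degrees apart, let the nut's three lugs drop. Set on with the red wing within 10 degrees of the pointer, the lugs stand on the crown, the nut's underside 1.5 mm below it. The gaps lie 10 to 95 degrees backward from there: different each time, not told by any pose, about 10 degrees wide to the lugs.
- plate_top (a point): Centre of the brass plate's top when free, 64 mm across, 72 mm above the post's underside. Over the gaps a nut left free drops 9 mm by its own weight onto it. Just past the gaps a rib stops backward turning; other ribs stop forward turning on the crown. From the gaps the thread draws the nut 4 mm down within 70 degrees forward, friction holds it, and an end stop comes at 75 to 100. Turning takes under 0.3 N m; 30 N on the post is forcing it.
- pointer (a point): The red pointer, a small block on the flange's edge 67 mm from the nose's axis, with a red line on the wooden ring's top in the same direction. This point is the block's top; same axes as the post.
- nut_grip (a point): Winged hand nut, loose, 0.27 to 0.38 kg, upright: aluminium body 56 mm across, 31 mm high, bore 43 mm with three lugs that leave 28 mm between them; on top a bar (the wings) 56 mm long, 18 mm thick, 31 to 69 mm above the underside. This point: on the axis in the bar, 56 mm above the underside, where the bar's flat sides are gripped. x along the bar to the red wing (the other is black), z up.
- nut_wing (a point): Outer end of the nut's red wing, 28 mm from the nut's axis, at the height of nut_grip; same axes.
- plate (a joint): How far the brass spring plate is pressed down, m: 0 free, about 0.004 with the nut run home; pushes back with 3 N at first and 1500 N/m more.
- brass_collar: Bystander: small brass flanged collar, 44 mm across, 30 mm high. Origin under its centre.
- sanding_block: Bystander: cork sanding block, 100 x 60 x 32 mm. Origin under its centre.
- bowl: Bystander: dark wooden bowl, 120 mm across, 50 mm high. Origin under its centre.
- wax_tin: Bystander: round steel tin, 70 mm across, 50 mm high. Origin under its centre.
- finial: Bystander: small turned wooden finial, 50 mm across, 72 mm high. Origin under its centre.
Mind the look-alikes: they are no part of the job. There is more than one size of the part that bears nut_grip; the job needs the smallest.

How it is judged:
On the way, in this order (a step that is already met when the one before it is completed fails the run):
1. the nut sits level on the thread's crown with its red wing over the pointer (within about 14 degrees) (horizontal distance between nut_grip and post below 0.004 m and z of nut_grip in the frame of post between 0.1345 and 0.139 m and angle between nut_grip's own z axis and vertical below 0.08 rad and x of nut_wing in the frame of post above 0.02 m and y of nut_wing in the frame of post between -0.0068 and 0.0068 m), for 0.2 s.
2. turned backward, the nut has dropped into the thread start (horizontal distance between nut_grip and post below 0.004 m and y of nut_wing in the frame of post above 0 m and z of nut_grip in the frame of post below 0.13 m and angle between nut_grip's own z axis and vertical below 0.08 rad), for 0.1 s.
At the end, for the whole second after the job is handed in: The nut stands on the post's axis (within 4 mm), upright (within 0.06 rad), run home so that its grip point is less than 125.2 mm above the post's underside and the spring plate is held down by at least 3.0 mm, with the robot clear of it (horizontal distance between nut_grip and post below 0.004 m and z of nut_grip in the frame of post below 0.1252 m and angle between nut_grip's own z axis and vertical below 0.06 rad and value of joint plate above 0.003 m); the robot touches nothing.
It fails at once if the nut or post is forced: more than 30 N on the post (contact force between post and anything else above 30 N).
It fails at once if a bystander on the bench is moved more than 30 mm (distance of any of brass_collar, sanding_block, bowl, wax_tin, finial from where it was at the start of the episode above 0.03 m).
It also fails if it takes over 58 s, if anything falls off the work surface, if the arm or the gripper's body presses on something with over 40 N, if the wrist force passes 120 N, or if a joint passes its speed limit or range.

### The arm

A 6-joint arm with a two-finger parallel gripper is mounted at the origin on the work surface. World frame = base frame: x ahead of the robot, y to its left, z up, the work surface at z = 0. Lengths are in m, angles in rad, forces in N, time in s.
With the tool pointing down it reaches from about 0.375 to 0.9 m from the base axis. Payload 3.1 kg.
Tool frame: the origin (TCP) lies midway between the tips of the shut fingers; the grasp point (between the pads) lies 19 mm behind it (manip.hold_point_z is the distance from the TCP to the grasp point, in m); x points along the fingers, y is the direction in which the jaws open and shut, and the axes are right-handed (so a half turn about x gives the same grasp; the last joint's range is limited). The gripper opens to 85 mm and grips with 20 to 120 N. Pads are 22 mm wide; open, the fingers measure 114 mm over their backs; the gripper's body (76 mm by 85 mm) begins 54 mm behind the grasp point. The pads swing forward as they close: fully open they stand 13 mm farther back than shut.
Start: joints at [-1.44, 0.527, 1.433, -0, 1.181, -0.178], TCP at [0.19, -0.595, 0.231] pointing down, gripper open.
Joint ranges: [-3.08, 3.08], [-0.75, 2.2], [0.22, 2.44], [-1.43, 4.57], [0, 2.65], [-2.85, 2.85]. Speed limits (rad/s): [2.79, 2.79, 3.14, 3.14, 3.14, 3.14].

### API

Orientations are given as a unit quaternion [x, y, z, w].
In Python, from station import manip, snapshot gives the robot as it stands.
- The arm moves only by the shell command python3 -m crank 'ROWS' [FORCE]. ROWS is JSON, a list of rows, each a list of 5 numbers: the finger opening in m, from 0 to 0.0854, then the shift along the tool's x, y, z in m, then the turn about the tool's x in rad. In form: [[grip, tx, ty, tz, yaw], ...]. A call has 1 to 5 rows; each row shifts and turns the commanded pose from where the row before left it, along the tool's axes as they then stand; what a row does not reach is not made up. A row lasts 1/10 s, in which the tool goes at most 50 mm and 8.59 degrees, less where a joint would pass 70% of its speed; a pose out of reach is approached as far as the arm can. A call is refused whole if a number of a shift passes 0.05 or a number of a turn 0.15, either way. A call with a gripper value outside its range is refused whole. The fingers move at their own pace and stop on an object; FORCE is the grip in N (left out, the last holds). Time passes only in rows, so rows that do not move let the fingers close. It gives the time, the measured TCP pose, the force and the opening at its end, in the units of the state.
- manip.sense(): the state, without advancing time (a new reading comes with each control period).
- snapshot(name): name is "side" or "top"; returns a dict with "image" (400x640x3 uint8, blue, green, red), "range_z" (400x640 float32, m along the optical axis (not along the pixel's ray), 0 where there is no reading), "vertical_fov" (degrees; the focal length in pixels is half the picture's height over the tangent of half this angle, whatever the lens; pixels are square), "cx", "cy" (the principal point, pixels), "extrinsics" (4x4, takes a point from world to camera coordinates). Camera axes: x right, y up, looking along -z (the intrinsics and any distortion apply to the point x, -y, -z); pixel columns grow to the right and rows downward; lengths in m; the calibration is good to about 2 mm. A picture is of the moment at which its call begins.
- manip.sign_off(): hands the job in, once; it reports no verdict.
The state is a dict: "t": time; "q": joint angles; "qd": joint speeds; "tau": joint torques, N m; "tcp_pos": TCP position; "tool_rot": TCP orientation; "force": force on the tool from outside, world axes, zero at the start; "ft_torque": the same for the moment, N m; "finger_gap": opening from 0.0 (shut) to 1.0 (fully open).
Only numpy, scipy, OpenCV 4.12 (cv2) and the standard library are available. Lean on these libraries where they do the work, as an engineer would, in place of code of your own. Each camera call takes 0.05 s, during which the arm holds its last target.

## Working session

There is one attempt and no reset: what is moved stays moved. The work goes in short steps, Python scripts to look and compute and a shell command to move; the robot and the scene stay as the last step left them, time stands still between calls to the robot, and variables do not carry over. Pictures are saved under pics/ and viewed, and the job is handed in when it is done.

```bash
ls; mkdir -p pics; python3 - <<'E'
from station import manip, snapshot
import cv2,numpy as np
print(manip.sense(), manip.hold_point_z)
for n in("side","top"):
    s=snapshot(n); cv2.imwrite(f"pics/{n}0.png",s["image"]); np.savez(f"{n}0.npz",**s)
    print(n,s["vertical_fov"],s["cx"],s["cy"],s["extrinsics"],[k for k in s])
E
```

```text
pics
{'t': 0.0, 'q': array([-1.44050064e+00,  5.28500880e-01,  1.43392915e+00, -5.88984806e-07,
        1.18139599e+00, -1.78514508e-01]), 'qd': array([-0.00107926,  0.00016616, -0.00057676,  0.00144797, -0.00093499,
       -0.00046925]), 'tau': array([-9.66424923e-04, -4.42345190e+01, -1.78025222e+01, -3.29736513e-04,
        8.54531187e-03, -1.17690894e-05]), 'tcp_pos': array([ 0.18987608, -0.59469214,  0.23030376]), 'tool_rot': array([ 0.69871287,  0.10953698, -0.69867518,  0.1079582 ]), 'force': array([ 0.1532482 , -0.8420612 ,  0.09001982]), 'ft_torque': array([ 0.0624189 , -0.00301811, -0.01388089]), 'finger_gap': 1.001401271738066} 0.0187
side 44.10688066841776 324.64878576173584 199.99815293357204 [[ 0.98434061 -0.17623896 -0.00366033 -0.53914473]
 [ 0.10168469  0.55072898  0.82846715 -0.1063297 ]
 [-0.14399234 -0.81586606  0.5600257  -1.13999771]
 [ 0.          0.          0.          1.        ]] ['image', 'range_z', 'vertical_fov', 'cx', 'cy', 'extrinsics']
top 48.737513709329576 325.8803916580176 196.53670810521174 [[-7.84074306e-03 -9.99967439e-01 -1.90859169e-03  3.91503215e-03]
 [ 9.86127219e-01 -8.04866916e-03  1.65796038e-01 -5.46083361e-01]
 [-1.65806001e-01 -5.82150085e-04  9.86158218e-01 -1.24056363e+00]
 [ 0.00000000e+00  0.00000000e+00  0.00000000e+00  1.00000000e+00]] ['image', 'range_z', 'vertical_fov', 'cx', 'cy', 'extrinsics']
```

View pics/side0.png

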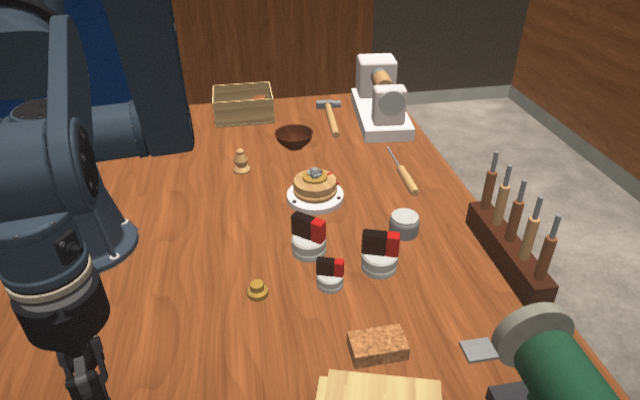

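View pics/top0.png

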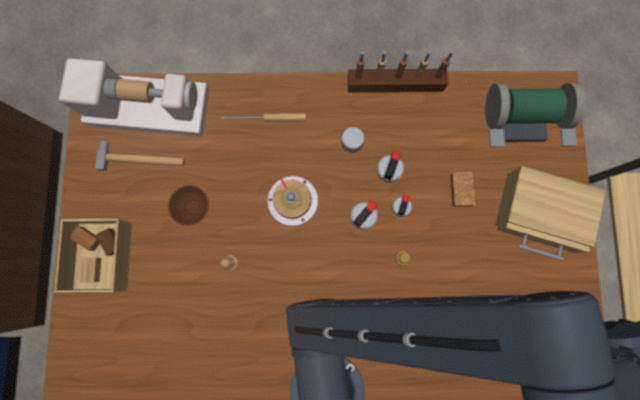

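Three winged nuts are in view. In the top picture they are at (390,167), (364,214) and (402,206), which match (380,250), (309,235) and (330,273) in the side picture. The one at top (402,206) looks smallest. I'll enlarge the crops and measure the sizes.

```bash
cat > h.py <<'E'
import numpy as np,cv2
def load(n): return dict(np.load(n))
def f(s): return 200/np.tan(np.radians(float(s["vertical_fov"]))/2)
def ray(s,u,v):
    E=s["extrinsics"];R=E[:3,:3];o=-R.T@E[:3,3]
    u=np.asarray(u,float);v=np.asarray(v,float)
    d=np.stack([(u-s["cx"])/f(s),-(v-s["cy"])/f(s),-np.ones_like(u)],-1)
    return o,d@R
def plane(s,u,v,z):
    o,d=ray(s,u,v); return o+d*((z-o[2])/d[...,2])[...,None]
def cloud(s):
    v,u=np.mgrid[:400,:640]; o,d=ray(s,u,v)
    return o+d*s["range_z"][...,None]
def proj(s,p):
    c=s["extrinsics"]@np.append(p,1); return s["cx"]+f(s)*c[0]/-c[2], s["cy"]-f(s)*c[1]/-c[2]
def tri(s1,p1,s2,p2):
    A=[];b=[]
    for s,p in((s1,p1),(s2,p2)):
        o,d=ray(s,*p);d/=np.linalg.norm(d);M=np.eye(3)-np.outer(d,d);A.append(M);b.append(M@o)
    x=np.linalg.lstsq(np.vstack(A),np.hstack(b),rcond=None)[0]
    return x,[np.linalg.norm(A[i]@x-b[i]) for i in(0,1)]
E
python3 - <<'E'
from h import *
t=load("top0.npz");s=load("side0.npz")
a=cv2.resize(t["image"][140:240,250:430],None,fx=4,fy=4,interpolation=cv2.INTER_CUBIC);cv2.imwrite("pics/ct.png",a)
a=cv2.resize(s["image"][160:310,230:430],None,fx=4,fy=4,interpolation=cv2.INTER_CUBIC);cv2.imwrite("pics/cs.png",a)
for im,n in((t,"top"),(s,"side")):
    C=cloud(im); hsv=cv2.cvtColor(im["image"],cv2.COLOR_BGR2HSV)
    m=(((hsv[...,0]<6)|(hsv[...,0]>174))&(hsv[...,1]>170)&(hsv[...,2]>90)).astype(np.uint8)
    k,l,st,ce=cv2.connectedComponentsWithStats(m)
    for i in range(1,k):
        if st[i,4]>5:
            P=C[l==i]; print(n,st[i],ce[i].round(1),np.median(P,0).round(4),"z",P[:,2].min().round(4),P[:,2].max().round(4))
# table depth check
for n,im in(("top",t),("side",s)):
    C=cloud(im); print(n,[C[y,x].round(4) for x,y in((200,240),(330,240),(480,230),(430,130),(300,100))])
E
```

```text
top [392 151   9  10  70] [395.8 155.1] [ 0.6555 -0.2002  0.0954] z -0.0011 0.1015
top [403 195   7   7  36] [406.  198.2] [ 0.5359 -0.2288  0.0677] z 0.0007 1.3139
top [367 201  10  11  66] [371.3 205.6] [ 0.5103 -0.1262  0.0947] z 0.0009 0.0994
side [311 218  15  25 299] [317.6 229.6] [ 0.5084 -0.1349  0.08  ] z 0.0475 0.0994
side [386 231  14  26 299] [392.4 243.5] [ 0.6528 -0.2096  0.0802] z 0.0444 0.7245
side [334 258  10  19 167] [338.5 267. ] [ 0.5343 -0.2366  0.0595] z 0.0337 0.7245
top [array([ 0.4261,  0.3753, -0.0028]), array([ 0.423 , -0.0116, -0.0018]), array([ 0.4485, -0.4566,  0.0055]), array([ 0.7589, -0.3235,  0.0032]), array([0.8604, 0.0781, 0.0019])]
side [array([ 2.469e-01, -2.300e-02,  2.000e-04]), array([ 0.5464, -0.0785,  0.0006]), array([ 0.885 , -0.142 ,  0.0309]), array([ 1.6054,  1.8874, -0.753 ]), array([0.5904, 0.7615, 0.0009])]
```

View pics/ct.png

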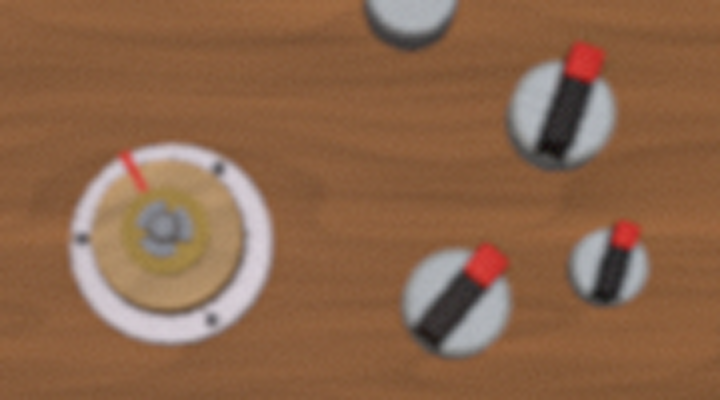

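View pics/cs.png

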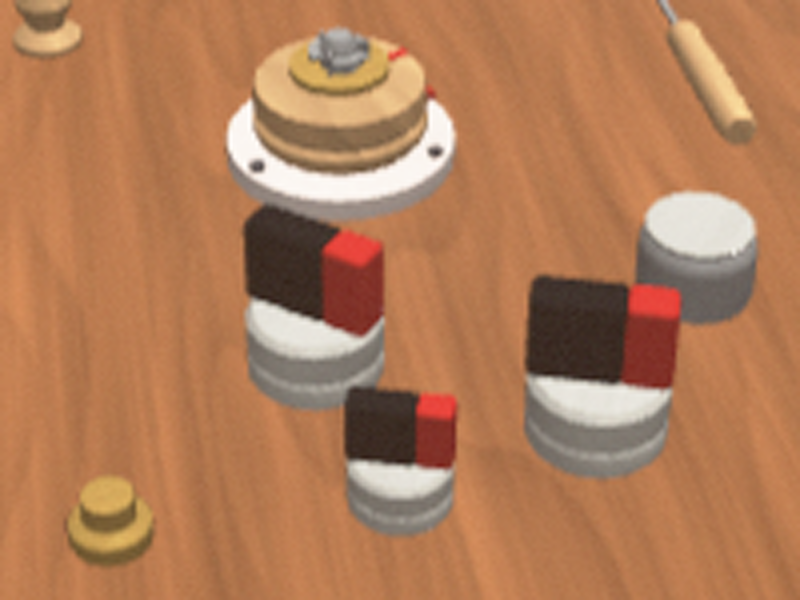

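The crops confirm it: the smallest nut is at top (402,206) / side (330,275), with its bar top near z 0.068. The other two have bar tops at about 0.095–0.10. The post is at top (291,199) and the pointer is at about (283,184). Next I'll measure each of these accurately.

```bash
cat > m.py <<'E'
from h import *
def circ(P):
    A=np.c_[2*P[:,:2],np.ones(len(P))];x=np.linalg.lstsq(A,(P[:,:2]**2).sum(1),rcond=None)[0]
    return x[:2],np.sqrt(x[2]+x[:2]@x[:2])
def biggest(m):
    c,_=cv2.findContours(m.astype(np.uint8),cv2.RETR_EXTERNAL,cv2.CHAIN_APPROX_NONE)
    return max(c,key=cv2.contourArea)
E
python3 - <<'E'
from m import *
t=load("top0.npz");s=load("side0.npz")
def win(im,x0,x1,y0,y1):
    w=np.zeros((400,640),bool);w[y0:y1,x0:x1]=1;return w
for n,im,pw,nw in(("top",t,(262,325,170,230),(390,416,192,220)),("side",s,(283,347,160,214),(312,350,252,294))):
    hsv=cv2.cvtColor(im["image"],cv2.COLOR_BGR2HSV).astype(int);H,S,V=hsv[...,0],hsv[...,1],hsv[...,2]
    w=win(im,*pw)
    # flange: low saturation bright ; whole post hull
    m=w&(S<70)&(V>140)
    c=cv2.convexHull(biggest(m))[:,0].astype(float)
    P=plane(im,c[:,0],c[:,1],0.018); print(n,"flange",*circ(P),c.min(0),c.max(0),len(c))
    # red line pixels
    r=w&((H<8)|(H>172))&(S>130)&(V>100)
    ys,xs=np.nonzero(r); print(" red",list(zip(xs,ys))[:40])
    w=win(im,*nw)
    red=w&((H<6)|(H>174))&(S>150)&(V>80)
    blk=w&(V<75)
    al=w&(S<60)&(V>100)
    for k,m in(("red",red),("blk",blk),("al",al)):
        ys,xs=np.nonzero(m); print(" ",k,len(xs),xs.mean().round(2),ys.mean().round(2),cv2.minAreaRect(np.c_[xs,ys].astype(np.float32)))
E
```

```text
top flange [0.5404369  0.09934234] 0.07583476871530934 [267. 176.] [317. 225.] 29
 red [(np.int64(282), np.int64(177)), (np.int64(279), np.int64(178)), (np.int64(280), np.int64(178)), (np.int64(281), np.int64(178)), (np.int64(280), np.int64(179)), (np.int64(281), np.int64(179)), (np.int64(281), np.int64(180)), (np.int64(282), np.int64(180)), (np.int64(282), np.int64(181)), (np.int64(283), np.int64(181)), (np.int64(282), np.int64(182)), (np.int64(283), np.int64(182)), (np.int64(284), np.int64(182)), (np.int64(282), np.int64(183)), (np.int64(283), np.int64(183)), (np.int64(284), np.int64(183)), (np.int64(283), np.int64(184)), (np.int64(284), np.int64(184)), (np.int64(285), np.int64(184)), (np.int64(284), np.int64(185)), (np.int64(285), np.int64(185)), (np.int64(284), np.int64(186)), (np.int64(285), np.int64(186)), (np.int64(286), np.int64(186)), (np.int64(285), np.int64(187))]
  red 40 405.78 198.38 ((405.5000305175781, 198.5), (5.656853675842285, 7.071067810058594), 45.0)
  blk 75 402.16 208.67 ((402.25, 208.75), (5.375872611999512, 13.914021492004395), 18.434947967529297)
  al 173 400.82 206.06 ((401.31134033203125, 206.83966064453125), (19.23145866394043, 16.900373458862305), 29.05460548400879)
side flange [0.5368893  0.08643215] 0.07768262460324873 [287. 185.] [343. 213.] 18
 red [(np.int64(330), np.int64(172)), (np.int64(331), np.int64(172)), (np.int64(327), np.int64(173)), (np.int64(328), np.int64(173)), (np.int64(329), np.int64(173)), (np.int64(330), np.int64(173)), (np.int64(331), np.int64(173)), (np.int64(327), np.int64(174)), (np.int64(328), np.int64(174)), (np.int64(337), np.int64(182)), (np.int64(337), np.int64(183)), (np.int64(338), np.int64(183))]
  red 172 338.51 267.12 ((338.5, 267.0), (18.0, 9.0), 90.0)
  blk 294 324.95 266.02 ((325.0, 266.0), (18.0, 16.0), 90.0)
  al 481 327.07 278.4 ((327.45343017578125, 271.1763610839844), (43.85016632080078, 26.10614585876465), 78.2317123413086)
```

```bash
python3 - <<'E'
from h import *
t=load("top0.npz");s=load("side0.npz")
a=cv2.resize(t["image"][165:235,255:330],None,fx=8,fy=8,interpolation=cv2.INTER_NEAREST);b=cv2.resize(t["image"][188:223,386:420],None,fx=16,fy=16,interpolation=cv2.INTER_NEAREST)
cv2.imwrite("pics/a1.png",a);cv2.imwrite("pics/b1.png",b)
E
```

```text
(no output)
```

View pics/a1.png

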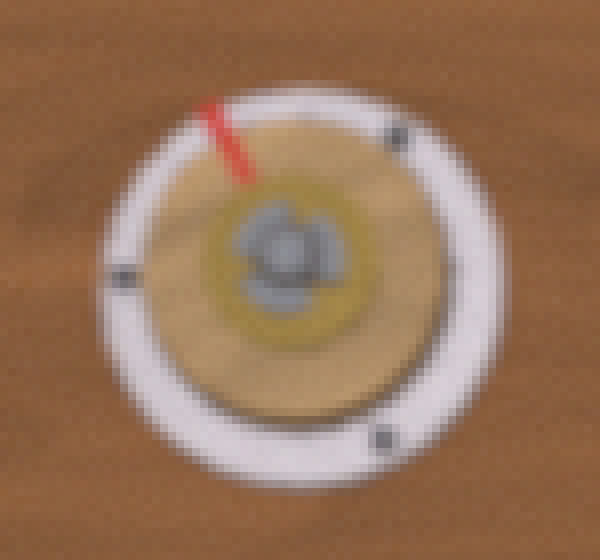

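View pics/b1.png

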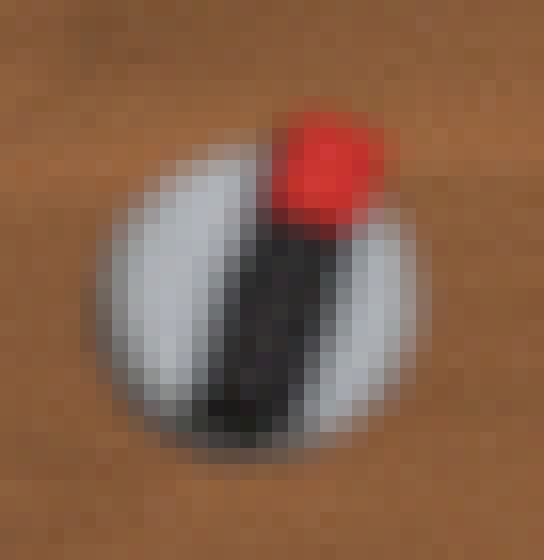

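```bash
python3 - <<'E'
from m import *
t=load("top0.npz");s=load("side0.npz")
for n,im in(("top",t),("side",s)):
    E=im["extrinsics"];print(n,"cam",(-E[:3,:3].T@E[:3,3]).round(3),f(im))
print("tip top",plane(t,290.4,196.0,.0925))
# subpixel ring & flange by red-blue etc: radial edges in top image about flange centre
g=t["image"].astype(np.float32)
def edges(chan,c,r0,r1,n=72,sgn=-1):
    out=[]
    for a in np.arange(n)*2*np.pi/n:
        r=np.arange(r0,r1,.1);x=(c[0]+r*np.cos(a)).astype(np.float32);y=(c[1]+r*np.sin(a)).astype(np.float32)
        v=cv2.GaussianBlur(cv2.remap(chan,x[None],y[None],cv2.INTER_CUBIC),(1,9),0)[0] if 0 else cv2.remap(chan,x[None],y[None],cv2.INTER_LINEAR)[0]
        d=sgn*np.gradient(np.convolve(np.pad(v,5,'edge'),np.ones(11)/11,'valid'));i=d.argmax();out.append((x[i],y[i]))
    return np.array(out)
b=g[...,0]
def rob(P):
    for _ in range(4):
        c,r=circ(P);d=np.abs(np.hypot(*(P[:,:2]-c).T)-r);P=P[d<max(.003,0*d.max())] if (d<.003).sum()>20 else P
    return c.round(4),r.round(4),len(P)
e=edges(b,(292,200),22,29); print("flange",rob(plane(t,e[:,0],e[:,1],.018)))
e=edges(b,(291.2,198.3),16,22,sgn=1); print("ring",rob(plane(t,e[:,0],e[:,1],.060)))
# nut body top rim z=.031, outward edge on blue
e=edges(b,(401.6,207),7,13); print("nut",rob(plane(t,e[:,0],e[:,1],.029)))
# bar top: union red+black
hsv=cv2.cvtColor(t["image"],cv2.COLOR_BGR2HSV).astype(int)
# bar centerline from manual crop b1: red end centre (330,165), black bottom (250,405)
sc=lambda u,v:(386+u/16-.5,188+v/16-.5)
for u,v in((330,165),(330,122),(243,415),(235,440)):
    print(plane(t,*sc(u,v),.069).round(4))
# red line pts in top, at .060
P=plane(t,[255+215/8-.5,255+248/8-.5],[165+118/8-.5,165+178/8-.5],.060);print("line",P)
E
python3 - <<'E'
from h import *
s=load("side0.npz")
a=cv2.resize(s["image"][162:217,278:352],None,fx=10,fy=10,interpolation=cv2.INTER_NEAREST);cv2.imwrite("pics/a2.png",a)
a=cv2.resize(s["image"][252:297,305:355],None,fx=12,fy=12,interpolation=cv2.INTER_NEAREST);cv2.imwrite("pics/b2.png",a)
E
```

```text
top cam [ 3.330e-01 -1.000e-03  1.314e+00] 441.53738314156107
side cam [ 0.377 -0.967  0.725] 493.69112375659756
tip top [0.54054961 0.09906734 0.0925    ]
flange (array([0.5406, 0.0993]), np.float64(0.0752), 72)
ring (array([0.5381, 0.0982]), np.float64(0.0565), 70)
nut (array([ 0.5181, -0.2238]), np.float64(0.0285), 66)
[ 0.5366 -0.2297  0.069 ]
[ 0.5444 -0.23    0.069 ]
[ 0.4918 -0.2125  0.069 ]
[ 0.4873 -0.2109  0.069 ]
line [[0.59555111 0.1281762  0.06      ]
 [0.57331735 0.11605212 0.06      ]]
```

View pics/a2.png

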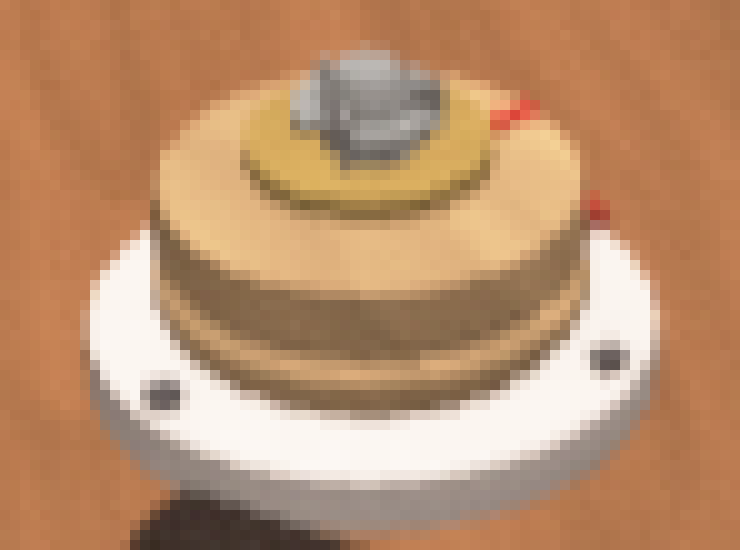

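View pics/b2.png

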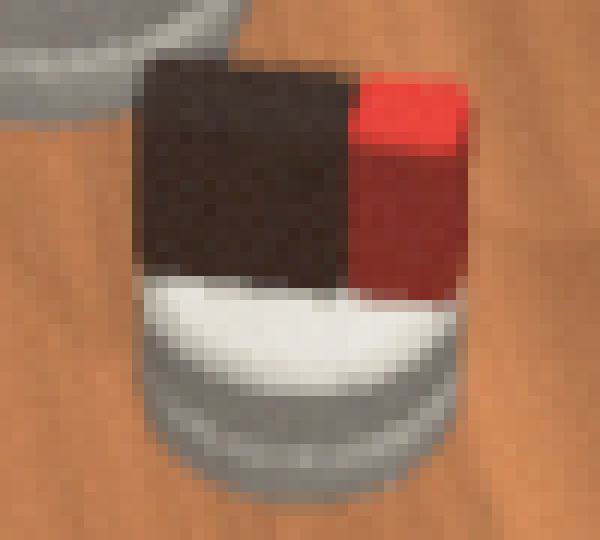

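```bash
python3 - <<'E'
from m import *
t=load("top0.npz");s=load("side0.npz")
print("tip side",plane(s,314.0,167.7,.0925), tri(t,(290.4,196.0),s,(314.0,167.7)))
sc=lambda u,v:(305+u/12-.5,252+v/12-.5)
C=np.array([plane(s,*sc(*p),.069) for p in((150,62),(470,78),(470,155),(138,133))]);print(C.round(4));print(C.mean(0))
d=(C[1]+C[2]-C[0]-C[3])/2;print(np.linalg.norm(d),np.degrees(np.arctan2(d[1],d[0])))
# line in side
sc=lambda u,v:(278+u/10-.5,162+v/10-.5)
P=plane(s,*np.array([sc(500,121),sc(535,104)]).T,.060);print(P)
# flange side: left extreme(85,320) right(658,320) at .018; 
P=plane(s,*np.array([sc(85,310),sc(658,315),sc(370,480)]).T,.018);print(P,circ(P))
P=plane(s,*np.array([sc(152,190),sc(583,170),sc(370,296)]).T,.060);print(P,circ(P))
# black/red fit in top view
hsv=cv2.cvtColor(t["image"],cv2.COLOR_BGR2HSV).astype(int);H,S,V=hsv[...,0],hsv[...,1],hsv[...,2]
w=np.zeros((400,640),bool);w[192:220,390:416]=1
# soft weights: black
wt=np.clip((130-V)/80,0,1)*w*(np.arange(400)[:,None]<213); red=np.clip((S-140)/60,0,1)*((H<6)|(H>174))*w
W=np.maximum(wt,red);v,u=np.mgrid[:400,:640];i=W>.2
P=plane(t,u[i],v[i],.069)[:,:2];ww=W[i];c=(P*ww[:,None]).sum(0)/ww.sum();l,e=np.linalg.eigh(np.cov(P.T,aweights=ww));print(c,np.sqrt(12*l),np.degrees(np.arctan2(*e[::-1,1])))
E
```

```text
tip side [0.53909375 0.10284228 0.0925    ] (array([0.53930809, 0.09889911, 0.09493844]), [np.float64(0.0008162967547871406), np.float64(0.0008162967547873847)])
[[ 0.4945 -0.2106  0.069 ]
 [ 0.5468 -0.2244  0.069 ]
 [ 0.5428 -0.2434  0.069 ]
 [ 0.4896 -0.228   0.069 ]]
[ 0.51843521 -0.22660035  0.069     ]
0.05471649391486611 -15.418782201631322
[[0.57722933 0.1213375  0.06      ]
 [0.58782582 0.12817131 0.06      ]]
[[0.46578817 0.11560317 0.018     ]
 [0.61263928 0.08603781 0.018     ]
 [0.52679545 0.02585188 0.018     ]] (array([0.53899976, 0.0997577 ]), np.float64(0.07490670718510559))
[[0.48366094 0.10392927 0.06      ]
 [0.59377609 0.09345027 0.06      ]
 [0.53049613 0.04476758 0.06      ]] (array([0.53879121, 0.09945368]), np.float64(0.05531163997448021))
[ 0.51735933 -0.22090932] [0.02165221 0.05489181] 152.75558038808606
```

Post axis: top view gives (0.5405, 0.0990) and side view gives (0.539, 0.0995). Pointer direction is about 27.5°. The nut is near (0.518, -0.2235) with its red wing at about -17°. Next I'll write a helper that turns a target pose into tool-axis shifts.

```bash
cat > w.py <<'E'
import sys,numpy as np
from scipy.spatial.transform import Rotation as R
from station import manip
s=manip.sense();M=R.from_quat(s["tool_rot"]).as_matrix();p=s["tcp_pos"]
psi=np.degrees(np.arctan2(M[1,1],M[0,1]))
print("t",round(s["t"],2),"tcp",p.round(4),"xaxis",M[:,0].round(3),"jaw",round(psi,2),"q",s["q"].round(3),"F",s["force"].round(2),"T",s["ft_torque"].round(3),"gap mm",round(s["finger_gap"]*85.4,1))
a=[float(v) for v in sys.argv[1:]]
if len(a)>=3: print("shift tool",(M.T@(np.array(a[:3])-p)).round(4))
if len(a)==4:
    d=(psi-a[3]+180)%360-180
    print("yaw rad",np.radians(d).round(3)," shift after turn",(R.from_rotvec(np.radians(d)*np.array([1,0,0])).as_matrix().T@M.T@(np.array(a[:3])-p)).round(4))
E
python3 w.py 0.518 -0.2235 0.16 73; python3 w.py 0.518 -0.2235 0.16 -107
```

```text
t 0.1 tcp [ 0.1899 -0.5948  0.2304] xaxis [-0.     0.002 -1.   ] jaw -72.31 q [-1.441  0.528  1.434 -0.     1.181 -0.179] F [ 0.62  0.14 -0.24] T [ 0.016 -0.017  0.017] gap mm 85.6
shift tool [ 0.0711 -0.2538 -0.4254]
yaw rad -2.536  shift after turn [0.0711 0.4508 0.2053]
t 0.1 tcp [ 0.1899 -0.5948  0.2304] xaxis [-0.     0.002 -1.   ] jaw -72.31 q [-1.441  0.528  1.434 -0.     1.181 -0.179] F [ 0.62  0.14 -0.24] T [ 0.016 -0.017  0.017] gap mm 85.6
shift tool [ 0.0711 -0.2538 -0.4254]
yaw rad 0.606  shift after turn [ 0.0711 -0.4508 -0.2053]
```

```bash
python3 -m crank '[[0.04,0,-0.025,-0.042,0],[0.04,0,-0.025,-0.042,0],[0.04,0,-0.025,-0.042,0],[0.04,0,-0.025,-0.042,0],[0.04,0,-0.025,-0.042,0]]' 25; python3 -m crank '[[0.04,0,-0.025,-0.042,0],[0.04,0,-0.025,-0.042,0],[0.04,0,-0.025,-0.042,0],[0.04,0,-0.025,-0.042,0],[0.04,0,0,0,0]]'; python3 -m crank '[[0.04,0,0,0,0.12],[0.04,0,0,0,0.12],[0.04,0,0,0,0.12],[0.04,0,0,0,0.12],[0.04,0,0,0,0.12]]'; python3 w.py 0.518 -0.2235 0.10 -107
```

```text
t: 0.6
tcp_pos: [0.3529, -0.4107, 0.231]
tool_rot: [-0.699, -0.109, 0.699, -0.108]
force: [0.7, -0.9, 0.5]
finger_gap: 0.471
t: 1.1
tcp_pos: [0.4845, -0.2611, 0.231]
tool_rot: [0.699, 0.112, -0.698, 0.11]
force: [-0.4, -0.9, -0.2]
finger_gap: 0.467
t: 1.6
tcp_pos: [0.4809, -0.2667, 0.2309]
tool_rot: [-0.699, 0.104, 0.7, 0.105]
force: [-0.2, -0.4, -0.2]
finger_gap: 0.47
t 1.6 tcp [ 0.4809 -0.2667  0.2309] xaxis [-0.001  0.    -1.   ] jaw -107.0 q [-0.709  0.428  1.622 -0.     1.093  1.158] F [-0.19 -0.4  -0.22] T [-0.    -0.006  0.075] gap mm 40.2
shift tool [ 0.1309 -0.0521 -0.023 ]
yaw rad 0.0  shift after turn [ 0.1309 -0.0521 -0.023 ]
```

```bash
python3 -m crank '[[0.04,0.02,-0.026,-0.0115,0],[0.04,0.02,-0.026,-0.0115,0],[0.04,0.03,0,0,0],[0.04,0.03,0,0,0],[0.04,0,0,0,0]]'; python3 w.py 0.518 -0.2235 0.037 -107; python3 - <<'E'
from station import snapshot
import cv2
for n,a in(("side",(200,320,260,420)),("top",(150,250,330,450))):
    i=snapshot(n)["image"][a[0]:a[1],a[2]:a[3]];cv2.imwrite(f"pics/g1{n}.png",cv2.resize(i,None,fx=5,fy=5,interpolation=cv2.INTER_CUBIC)[:600,:800])
E
```

```text
t: 2.1
tcp_pos: [0.5155, -0.2215, 0.1275]
tool_rot: [-0.696, 0.101, 0.703, 0.104]
force: [-1.2, 0.1, 0.1]
finger_gap: 0.468
t 2.1 tcp [ 0.5155 -0.2215  0.1275] xaxis [-0.008  0.005 -1.   ] jaw -106.69 q [-0.605  0.588  1.681 -0.     0.882  1.258] F [-1.16  0.15  0.08] T [-0.011  0.008 -0.007] gap mm 40.0
shift tool [ 0.0904  0.0014 -0.0038]
yaw rad 0.005  shift after turn [ 0.0904  0.0014 -0.0038]
```

View pics/g1side.png

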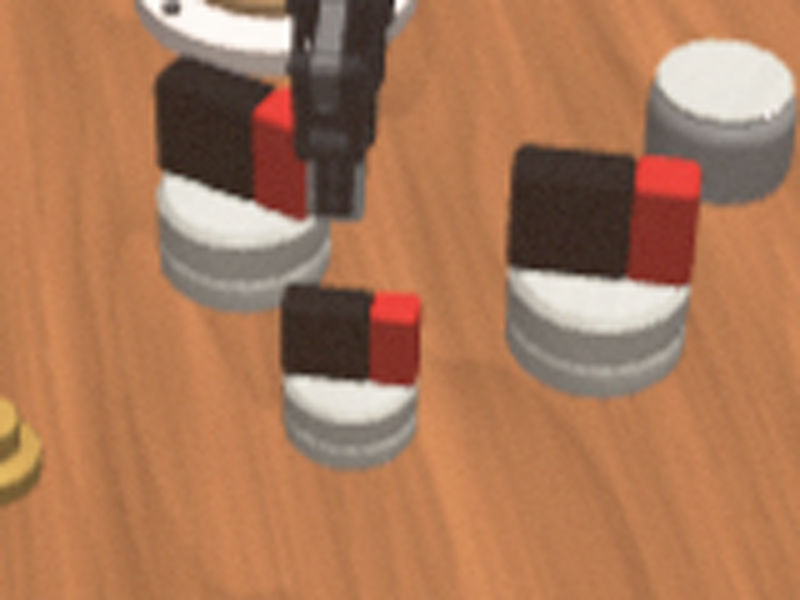

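View pics/g1top.png

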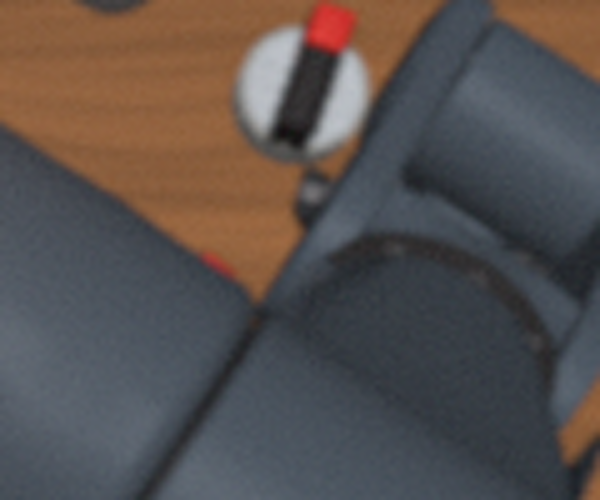

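The side view shows the fingers centred above the small nut at (332,240). The larger nut sits just behind, clear of the far finger. I'll descend now.

```bash
python3 -m crank '[[0.04,0,0.0014,-0.0038,0],[0.04,0.015,0,0,0],[0.04,0.015,0,0,0],[0.04,0.015,0,0,0],[0.04,0,0,0,0]]'; python3 w.py 0.518 -0.2235 0.037 -107; python3 - <<'E'
from station import snapshot
import cv2
for n,a in(("side",(200,320,260,420)),):
    i=snapshot(n)["image"][a[0]:a[1],a[2]:a[3]];cv2.imwrite(f"pics/g2{n}.png",cv2.resize(i,None,fx=5,fy=5,interpolation=cv2.INTER_CUBIC)[:600,:800])
E
```

```text
t: 2.7
tcp_pos: [0.5219, -0.2258, 0.0864]
tool_rot: [-0.7, 0.103, 0.7, 0.103]
force: [0.4, 0.3, 0.6]
finger_gap: 0.468
t 2.7 tcp [ 0.5219 -0.2258  0.0864] xaxis [-0.  0. -1.] jaw -106.71 q [-0.605  0.658  1.693 -0.     0.792  1.258] F [0.42 0.33 0.63] T [0.011 0.002 0.017] gap mm 40.0
shift tool [ 0.0494 -0.0011  0.0044]
yaw rad 0.005  shift after turn [ 0.0494 -0.0011  0.0044]
```

View pics/g2side.png

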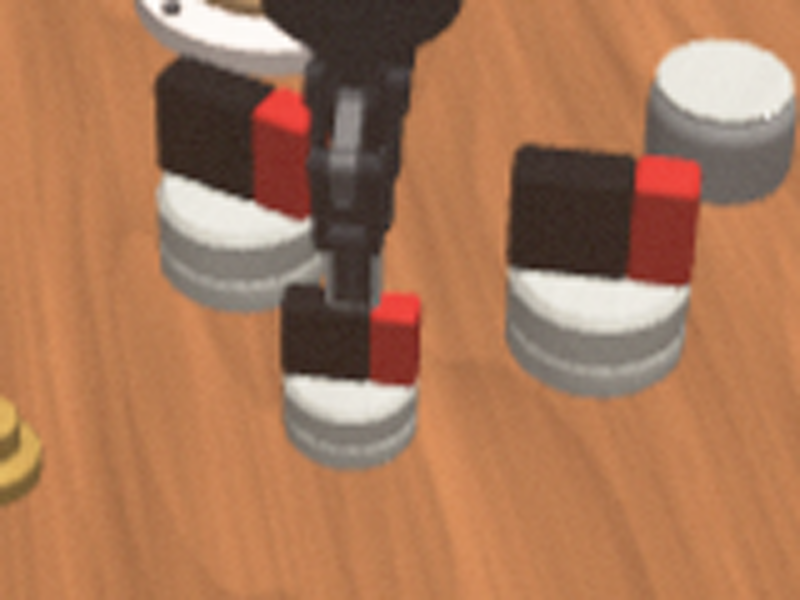

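```bash
python3 -m crank '[[0.04,0,-0.001,0.004,0],[0.04,0.017,0,0,0],[0.04,0.017,0,0,0],[0.04,0.013,0,0,0],[0.04,0,0,0,0]]'; python3 -m crank '[[0.04,0,0,0,0]]';python3 w.py 0.518 -0.2235 0.037 -107; python3 - <<'E'
from station import snapshot
import cv2
for n,a in(("side",(200,320,260,420)),):
    i=snapshot(n)["image"][a[0]:a[1],a[2]:a[3]];cv2.imwrite(f"pics/g3{n}.png",cv2.resize(i,None,fx=5,fy=5,interpolation=cv2.INTER_CUBIC)[:600,:800])
E
```

```text
t: 3.25
tcp_pos: [0.5177, -0.2229, 0.0386]
tool_rot: [-0.699, 0.102, 0.7, 0.103]
force: [0.2, 0.2, 0.7]
finger_gap: 0.47
t: 3.35
tcp_pos: [0.5186, -0.2235, 0.0397]
tool_rot: [0.7, -0.103, -0.699, -0.103]
force: [0.4, 0.8, -0.1]
finger_gap: 0.468
t 3.35 tcp [ 0.5186 -0.2235  0.0397] xaxis [ 0. -0. -1.] jaw -106.69 q [-0.605  0.732  1.722 -0.     0.687  1.257] F [ 0.41  0.76 -0.08] T [-0.02  -0.009  0.023] gap mm 40.0
shift tool [0.0027 0.0002 0.0006]
yaw rad 0.005  shift after turn [0.0027 0.0002 0.0006]
```

View pics/g3side.png

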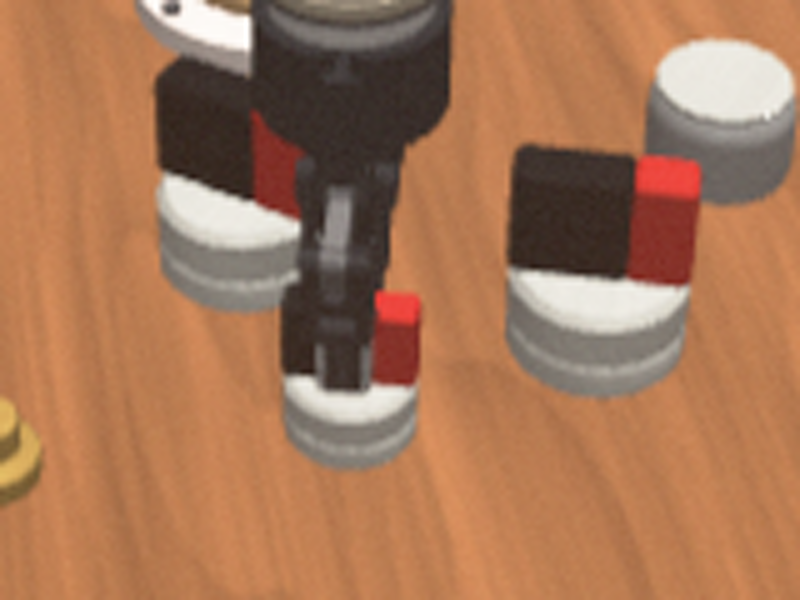

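```bash
python3 -m crank '[[0.01,0.002,0,0,0],[0.01,0,0,0,0],[0.01,0,0,0,0],[0.01,0,0,0,0]]' 40; python3 w.py; python3 -m crank '[[0.01,-0.005,0,0,0],[0.01,-0.01,0,0,0],[0.01,-0.02,0,0,0],[0.01,-0.03,0,0,0],[0.01,0,0,0,0]]'; python3 w.py;  python3 - <<'E'
from station import snapshot
import cv2
for n,a in(("side",(180,300,240,400)),("top",(150,250,330,450))):
    i=snapshot(n)["image"][a[0]:a[1],a[2]:a[3]];cv2.imwrite(f"pics/g4{n}.png",cv2.resize(i,None,fx=5,fy=5,interpolation=cv2.INTER_CUBIC)[:600,:800])
E
```

```text
t: 3.8
tcp_pos: [0.5188, -0.2237, 0.0379]
tool_rot: [0.7, -0.103, -0.699, -0.102]
force: [0.1, 0.4, 3.1]
finger_gap: 0.205
t 3.8 tcp [ 0.5188 -0.2237  0.0379] xaxis [ 0.001 -0.001 -1.   ] jaw -106.67 q [-0.605  0.735  1.722 -0.     0.683  1.257] F [0.06 0.38 3.14] T [-0.108  0.027  0.034] gap mm 17.5
t: 4.3
tcp_pos: [0.5205, -0.2245, 0.1058]
tool_rot: [0.702, -0.104, -0.697, -0.101]
force: [0.9, -0.9, -3.4]
finger_gap: 0.206
t 4.3 tcp [ 0.5205 -0.2245  0.1058] xaxis [ 0.006 -0.004 -1.   ] jaw -106.68 q [-0.604  0.623  1.693  0.     0.819  1.257] F [ 0.92 -0.91 -3.4 ] T [-0.02  -0.084  0.03 ] gap mm 17.6
```

View pics/g4side.png

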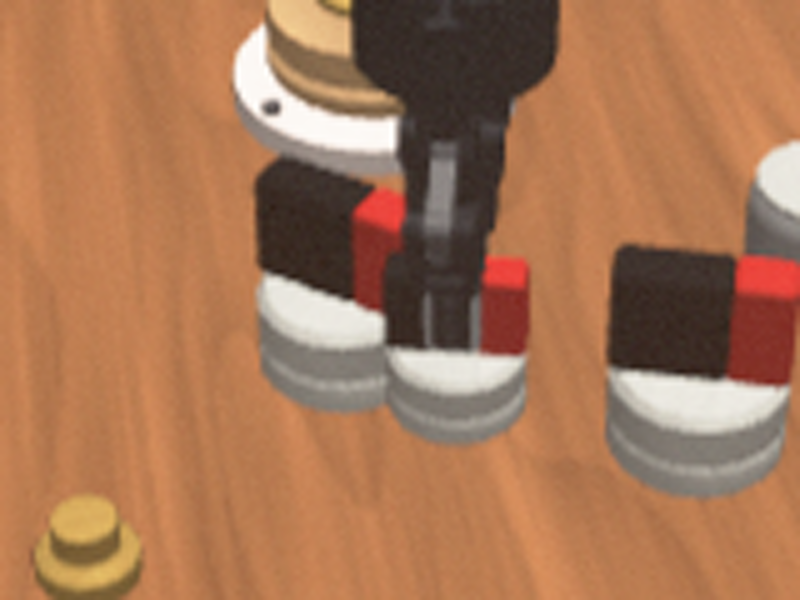

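The nut is held at 17.6 mm opening and lifted level, centred in the pads (side crop bar 386–528, finger 423–483). The force change of about 3–6 N matches its weight. Next I'll raise it and turn the red wing to the pointer direction.

```bash
python3 -m crank '[[0.01,-0.035,0,0,0],[0.01,-0.035,0,0,0],[0.01,0,0,0,-0.128],[0.01,0,0,0,-0.128],[0.01,0,0,0,-0.128]]';  python3 -m crank '[[0.01,0,0,0,-0.129],[0.01,0,0,0,-0.129],[0.01,0,0,0,-0.129],[0.01,0,0,0,0],[0.01,0,0,0,0]]'; python3 w.py 0.5395 0.0993 0.175 -62.5
```

```text
t: 4.9
tcp_pos: [0.5172, -0.2225, 0.1709]
tool_rot: [-0.705, -0.035, 0.707, -0.034]
force: [0.5, 1.9, -4.1]
finger_gap: 0.205
t: 5.4
tcp_pos: [0.5176, -0.2228, 0.1711]
tool_rot: [-0.686, -0.168, 0.688, -0.166]
force: [-0.4, -0.7, -3.4]
finger_gap: 0.206
t 5.4 tcp [ 0.5176 -0.2228  0.1711] xaxis [-0.002  0.002 -1.   ] jaw -62.66 q [-0.605  0.525  1.646 -0.     0.973  0.489] F [-0.4  -0.7  -3.36] T [-0.037 -0.024 -0.01 ] gap mm 17.6
shift tool [-0.0035 -0.276  -0.1674]
yaw rad -0.003  shift after turn [-0.0035 -0.2756 -0.1682]
```

```bash
python3 -m crank '[[0.01,-0.002,-0.03,-0.018,0],[0.01,-0.002,-0.03,-0.018,0],[0.01,0,-0.03,-0.018,0],[0.01,0,-0.03,-0.018,0],[0.01,0,-0.03,-0.018,0]]';  python3 -m crank '[[0.01,0,-0.03,-0.018,0],[0.01,0,-0.03,-0.018,0],[0.01,0,-0.03,-0.018,0],[0.01,0,-0.03,-0.018,0],[0.01,0,0,0,0]]'; python3 -m crank '[[0.01,0,0,0,0],[0.01,0,0,0,0]]'; python3 w.py 0.5395 0.0993 0.175 -62.5
```

```text
t: 5.9
tcp_pos: [0.5286, -0.0473, 0.1759]
tool_rot: [-0.687, -0.167, 0.687, -0.167]
force: [1.0, 0.0, -4.4]
finger_gap: 0.206
t: 6.4
tcp_pos: [0.5367, 0.0951, 0.1759]
tool_rot: [-0.686, -0.17, 0.687, -0.168]
force: [-0.3, -0.0, -3.4]
finger_gap: 0.203
t: 6.6
tcp_pos: [0.5372, 0.0904, 0.176]
tool_rot: [-0.687, -0.168, 0.687, -0.168]
force: [-0.4, 1.1, -2.8]
finger_gap: 0.203
t 6.6 tcp [0.5372 0.0904 0.176 ] xaxis [-0.001 -0.    -1.   ] jaw -62.58 q [-0.038  0.495  1.69  -0.     0.957  1.054] F [-0.45  1.14 -2.76] T [-0.002  0.038 -0.008] gap mm 17.3
shift tool [ 0.001  -0.0069 -0.0061]
yaw rad -0.001  shift after turn [ 0.001  -0.0068 -0.0061]
```

```bash
python3 -m crank '[[0.01,0.01,-0.007,-0.006,0],[0.01,0.01,0,0,0],[0.01,0.01,0,0,0],[0.01,0,0,0,0],[0.01,0,0,0,0]]'; python3 w.py 0.5395 0.0993 0.145 -62.5; python3 - <<'E'
from station import snapshot
import cv2,numpy as np
for n,a in(("side",(110,220,260,380)),("top",(150,240,240,350))):
    s=snapshot(n);np.savez(f"{n}1.npz",**s)
    i=s["image"][a[0]:a[1],a[2]:a[3]];cv2.imwrite(f"pics/p1{n}.png",cv2.resize(i,None,fx=5,fy=5,interpolation=cv2.INTER_CUBIC)[:600,:800])
E
```

```text
t: 7.1
tcp_pos: [0.5392, 0.0997, 0.1456]
tool_rot: [-0.686, -0.168, 0.687, -0.168]
force: [0.0, -0.3, -2.6]
finger_gap: 0.204
t 7.1 tcp [0.5392 0.0997 0.1456] xaxis [-0.002 -0.    -1.   ] jaw -62.54 q [-0.021  0.544  1.706 -0.     0.893  1.071] F [ 0.01 -0.31 -2.57] T [-0.002  0.011 -0.005] gap mm 17.5
shift tool [ 0.0006  0.0005 -0.0001]
yaw rad -0.001  shift after turn [ 0.0006  0.0005 -0.0001]
```

View pics/p1side.png

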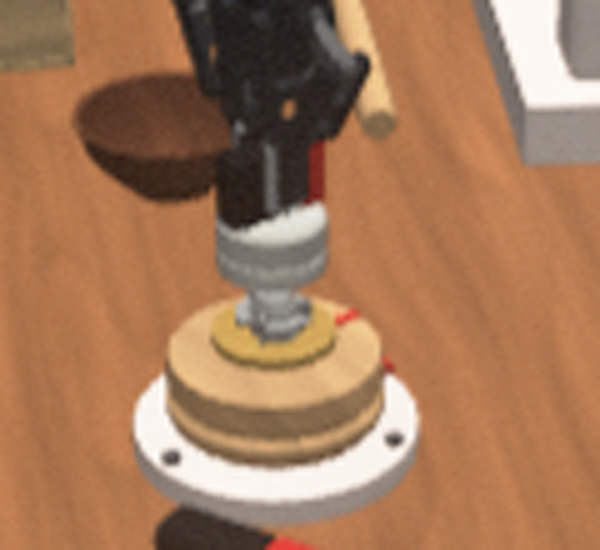

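View pics/p1top.png

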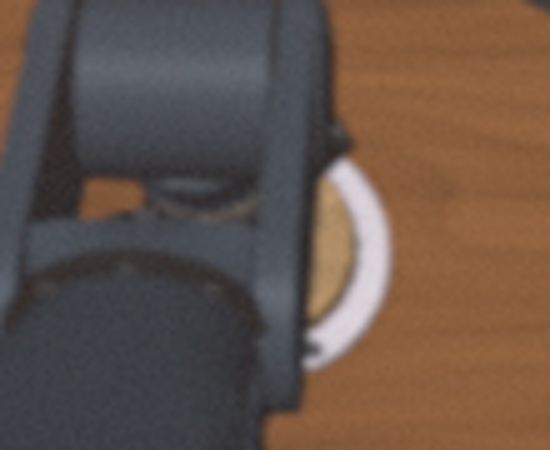

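```bash
python3 - <<'E'
from h import *
s=load("side1.npz")
for nm,uc,z in(("nut",272.5,.122),("plate",273.5,.072),("ring",275,.05),("flange",276.5,.018)):
    u=260+uc/5-.5; print(nm,u,"pred u for (.5392,.0997):",proj(s,[.5392,.0997,z])[0].round(2),"mm/px",1.05/f(s)*1000)
E
```

```text
nut 314.0 pred u for (.5392,.0997): 314.06 mm/px 2.126835888825251
plate 314.2 pred u for (.5392,.0997): 314.36 mm/px 2.126835888825251
ring 314.5 pred u for (.5392,.0997): 314.49 mm/px 2.126835888825251
flange 314.8 pred u for (.5392,.0997): 314.68 mm/px 2.126835888825251
```

The side view agrees within 0.2 px across the view direction. Now I'll lower gently and watch the force.

```bash
python3 -m crank '[[0.01,0.006,0,0,0],[0.01,0.005,0,0,0],[0.01,0.004,0,0,0],[0.01,0,0,0,0]]' 20;python3 w.py;  python3 -m crank '[[0.01,0.004,0,0,0],[0.01,0.002,0,0,0],[0.01,0,0,0,0]]';python3 w.py
```

```text
t: 7.6
tcp_pos: [0.539, 0.1, 0.1306]
tool_rot: [-0.686, -0.168, 0.687, -0.168]
force: [-0.6, -0.4, -3.1]
finger_gap: 0.204
t 7.6 tcp [0.539  0.1    0.1306] xaxis [-0.002  0.    -1.   ] jaw -62.51 q [-0.02   0.567  1.718 -0.     0.858  1.071] F [-0.6  -0.37 -3.13] T [-0.004  0.007 -0.031] gap mm 17.4
t: 7.9
tcp_pos: [0.5393, 0.1, 0.125]
tool_rot: [-0.687, -0.168, 0.687, -0.168]
force: [0.3, -0.1, -3.5]
finger_gap: 0.205
t 7.9 tcp [0.5393 0.1    0.125 ] xaxis [-0.001  0.    -1.   ] jaw -62.51 q [-0.02   0.576  1.721  0.     0.845  1.071] F [ 0.32 -0.05 -3.51] T [0.015 0.03  0.047] gap mm 17.5
```

```bash
python3 -m crank '[[0.01,0.003,0,0,0],[0.01,0,0,0,0]]';python3 w.py;  python3 -m crank '[[0.01,0.002,0,0,0],[0.01,0,0,0,0]]';python3 w.py;  python3 -m crank '[[0.01,0.001,0,0,0],[0.01,0,0,0,0]]';python3 w.py
```

```text
t: 8.1
tcp_pos: [0.5394, 0.1, 0.122]
tool_rot: [-0.687, -0.168, 0.687, -0.168]
force: [-0.7, -0.1, -3.9]
finger_gap: 0.201
t 8.1 tcp [0.5394 0.1    0.122 ] xaxis [-0.001  0.    -1.   ] jaw -62.51 q [-0.02   0.581  1.723  0.     0.838  1.071] F [-0.75 -0.13 -3.89] T [-0.017  0.039 -0.003] gap mm 17.2
t: 8.3
tcp_pos: [0.5394, 0.1, 0.1201]
tool_rot: [-0.687, -0.168, 0.687, -0.168]
force: [-0.3, 0.1, -3.3]
finger_gap: 0.202
t 8.3 tcp [0.5394 0.1    0.1201] xaxis [-0.  0. -1.] jaw -62.51 q [-0.02   0.584  1.724  0.     0.833  1.071] F [-0.29  0.06 -3.28] T [ 0.023  0.052 -0.021] gap mm 17.3
t: 8.5
tcp_pos: [0.5395, 0.1, 0.1192]
tool_rot: [-0.687, -0.168, 0.687, -0.168]
force: [-0.0, -0.5, -3.0]
finger_gap: 0.201
t 8.5 tcp [0.5395 0.1    0.1192] xaxis [-0.  0. -1.] jaw -62.51 q [-0.02   0.586  1.725  0.     0.831  1.071] F [-0.   -0.46 -3.01] T [-0.008 -0.001  0.049] gap mm 17.2
```

```bash
python3 -m crank '[[0.01,0.0008,0,0,0],[0.01,0,0,0,0]]';python3 w.py;  python3 -m crank '[[0.01,0.0007,0,0,0],[0.01,0,0,0,0]]';python3 w.py
```

```text
t: 8.7
tcp_pos: [0.5397, 0.1, 0.1188]
tool_rot: [0.687, 0.168, -0.687, 0.168]
force: [0.6, -0.2, -1.3]
finger_gap: 0.208
t 8.7 tcp [0.5397 0.1    0.1188] xaxis [ 0.  0. -1.] jaw -62.51 q [-0.02   0.586  1.725  0.     0.83   1.071] F [ 0.56 -0.2  -1.28] T [ 0.044  0.079 -0.014] gap mm 17.8
t: 8.9
tcp_pos: [0.5397, 0.1, 0.1186]
tool_rot: [0.687, 0.168, -0.687, 0.168]
force: [-1.4, -0.2, 4.6]
finger_gap: 0.205
t 8.9 tcp [0.5397 0.1    0.1186] xaxis [ 0.001 -0.    -1.   ] jaw -62.5 q [-0.02   0.587  1.725  0.     0.829  1.071] F [-1.36 -0.17  4.57] T [-0.049  0.283 -0.022] gap mm 17.5
```

Contact came at TCP z ≈ 0.1188, exactly where the crown should be. I'll ease the jaws so the nut rests freely, then check.

```bash
python3 -m crank '[[0.022,0,0,0,0],[0.022,0,0,0,0],[0.022,0,0,0,0],[0.022,0,0,0,0]]';python3 w.py; python3 - <<'E'
from station import snapshot
import cv2,numpy as np
for n,a in(("side",(110,220,260,380)),):
    s=snapshot(n);np.savez(f"{n}2.npz",**s)
    i=s["image"][a[0]:a[1],a[2]:a[3]];cv2.imwrite(f"pics/p2{n}.png",cv2.resize(i,None,fx=5,fy=5,interpolation=cv2.INTER_CUBIC)[:600,:800])
E
```

```text
t: 9.3
tcp_pos: [0.5396, 0.1, 0.1177]
tool_rot: [0.687, 0.168, -0.687, 0.168]
force: [0.7, -0.5, 0.4]
finger_gap: 0.258
t 9.3 tcp [0.5396 0.1    0.1177] xaxis [ 0. -0. -1.] jaw -62.51 q [-0.02   0.588  1.726 -0.     0.828  1.07 ] F [ 0.66 -0.46  0.38] T [ 0.005  0.023 -0.   ] gap mm 22.1
```

View pics/p2side.png

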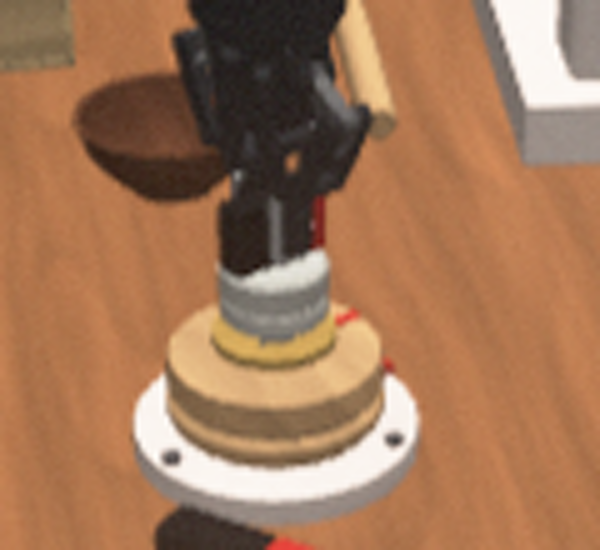

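The nut now sits level on the crown, with a visible gap above the brass plate (body bottom at crop row ~340) and the red wing towards the red line. Next I'll turn it backward with loose jaws so it can drop under its own weight, using an image metric and the torque to detect the drop.

```bash
cat > k.py <<'E'
import sys,numpy as np,cv2
from station import snapshot,manip
from scipy.spatial.transform import Rotation as R
s=snapshot("side");i=s["image"];hsv=cv2.cvtColor(i,cv2.COLOR_BGR2HSV).astype(int)
w=hsv[150:190,306:324];al=(w[...,1]<70)&(w[...,2]>80);br=(w[...,0]>12)&(w[...,1]>110)
r=np.arange(150,190)
bot=[r[al[:,c]].max() for c in range(18) if al[:,c].any()];top=[r[al[:,c]].min() for c in range(18) if al[:,c].any()]
st=manip.sense();M=R.from_quat(st["tool_rot"]).as_matrix()
print("t",round(st["t"],2),"al rows",np.mean(top).round(2),np.mean(bot).round(2),"jaw",np.degrees(np.arctan2(M[1,1],M[0,1])).round(1),"tcp",st["tcp_pos"].round(4),"F",st["force"].round(1),"T",st["ft_torque"].round(2),"gap",round(st["finger_gap"]*85.4,1))
if len(sys.argv)>1: cv2.imwrite(f"pics/{sys.argv[1]}.png",cv2.resize(i[110:220,260:380],None,fx=5,fy=5,interpolation=cv2.INTER_CUBIC))
E
python3 k.py; python3 -m crank '[[0.021,0,0,0,-0.05],[0.021,0,0,0,-0.05],[0.021,0,0,0,-0.05]]' 20 >/dev/null; python3 k.py;  python3 -m crank '[[0.021,0,0,0,-0.04],[0.021,0,0,0,-0.04],[0.021,0,0,0,-0.04]]' >/dev/null; python3 k.py
```

```text
t 9.4 al rows 161.11 175.83 jaw -62.5 tcp [0.5396 0.1    0.1177] F [ 0.3 -0.2  0.2] T [-0.    0.01  0.01] gap 21.8
t 9.75 al rows 161.17 175.83 jaw -53.7 tcp [0.5396 0.1    0.1177] F [ 0.9  0.9 -0.7] T [0.01 0.03 0.  ] gap 21.1
t 10.1 al rows 160.56 175.89 jaw -46.9 tcp [0.5395 0.1    0.1177] F [-0.3  0.4 -0.6] T [ 0.    0.02 -0.  ] gap 20.9
```

```bash
for i in 1; do python3 -m crank '[[0.021,0,0,0,-0.04],[0.021,0,0,0,-0.04],[0.021,0,0,0,-0.04]]' >/dev/null; python3 k.py; python3 -m crank '[[0.021,0,0,0,-0.04],[0.021,0,0,0,-0.04],[0.021,0,0,0,-0.04]]' >/dev/null; python3 k.py t1; done
```

```text
t 10.45 al rows 160.0 175.78 jaw -40.1 tcp [0.5395 0.1    0.1178] F [ 0.3  0.1 -0.5] T [-0.04 -0.03  0.02] gap 20.9
t 10.8 al rows 159.78 175.78 jaw -33.2 tcp [0.5395 0.1    0.1178] F [-0.2 -0.6 -0.8] T [-0.03  0.03  0.04] gap 20.8
```

View pics/t1.png

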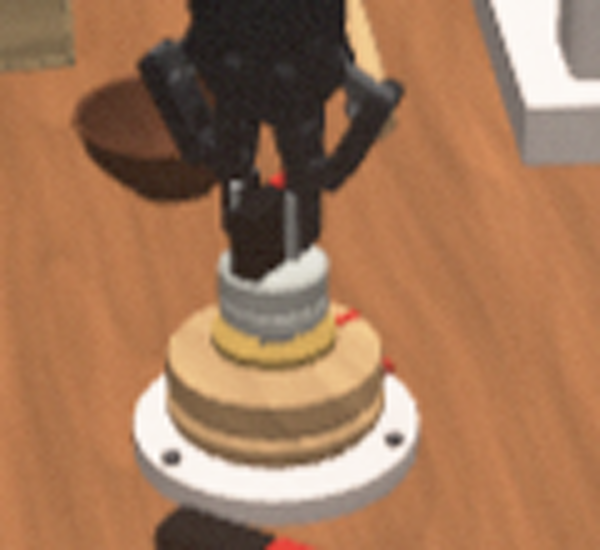

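The nut is turning with the jaws and still sits on the crown (body bottom at crop row ~338). I'll continue backward.

```bash
python3 -m crank '[[0.021,0,0,0,-0.04],[0.021,0,0,0,-0.04],[0.021,0,0,0,-0.04]]' >/dev/null; python3 k.py; python3 -m crank '[[0.021,0,0,0,-0.04],[0.021,0,0,0,-0.04],[0.021,0,0,0,-0.04]]' >/dev/null; python3 k.py
```

```text
t 11.15 al rows 160.11 175.89 jaw -26.4 tcp [0.5395 0.1    0.1177] F [ 0.1  1.3 -1. ] T [ 0.03 -0.03 -0.02] gap 20.6
t 11.5 al rows 160.0 175.78 jaw -19.5 tcp [0.5395 0.1    0.1178] F [-0.4  0.  -0.5] T [-0.05  0.01 -0.02] gap 21.2
```

```bash
python3 -m crank '[[0.021,0,0,0,-0.04],[0.021,0,0,0,-0.04],[0.021,0,0,0,-0.04]]' >/dev/null; python3 k.py; python3 -m crank '[[0.021,0,0,0,-0.03],[0.021,0,0,0,-0.03],[0.021,0,0,0,-0.03]]' >/dev/null; python3 k.py
```

```text
t 11.85 al rows 159.78 175.72 jaw -12.7 tcp [0.5395 0.1    0.1178] F [ 0.3 -0.3 -0.8] T [ 0.01  0.02 -0.04] gap 21.1
t 12.2 al rows 159.78 175.72 jaw -7.4 tcp [0.5395 0.1    0.1178] F [-0.2 -1.  -0.7] T [-0.01 -0.01 -0.06] gap 20.8
```

```bash
python3 -m crank '[[0.021,0,0,0,-0.03],[0.021,0,0,0,-0.03],[0.021,0,0,0,-0.03]]' >/dev/null; python3 k.py; python3 -m crank '[[0.021,0,0,0,-0.03],[0.021,0,0,0,-0.03],[0.021,0,0,0,-0.03]]' >/dev/null; python3 k.py t2
```

```text
t 12.55 al rows 159.83 175.78 jaw -2.2 tcp [0.5395 0.1    0.1178] F [-0.1 -0.3 -0.2] T [ 0.02 -0.04 -0.02] gap 20.9
t 12.9 al rows 159.94 175.72 jaw 3.0 tcp [0.5396 0.1    0.1178] F [1.1 0.4 0.8] T [ 0.04 -0.06  0.01] gap 20.9
```

View pics/t2.png

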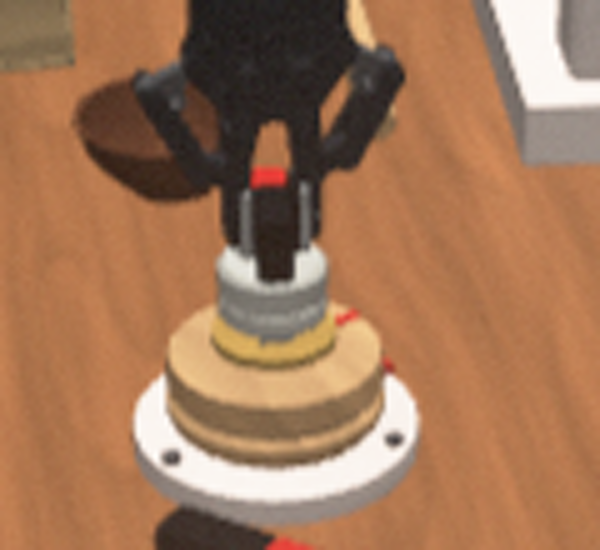

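The nut is still on the crown, turned about 60° back, level and without load. I'll continue.

```bash
python3 -m crank '[[0.021,0,0,0,-0.03],[0.021,0,0,0,-0.03],[0.021,0,0,0,-0.03]]' >/dev/null; python3 k.py; python3 -m crank '[[0.021,0,0,0,-0.03],[0.021,0,0,0,-0.03],[0.021,0,0,0,-0.03]]' >/dev/null; python3 k.py
```

```text
t 13.25 al rows 159.67 175.67 jaw 8.1 tcp [0.5395 0.1    0.1178] F [ 0.2 -0.6 -1.1] T [ 0.03  0.   -0.05] gap 21.2
t 13.6 al rows 162.39 178.56 jaw 13.3 tcp [0.5397 0.0999 0.1179] F [ 0.1 -0.1 -0.4] T [0.05 0.01 0.01] gap 21.1
```

```bash
python3 -m crank '[[0.021,0,0,0,-0.03],[0.021,0,0,0,-0.03],[0.021,0,0,0,-0.03]]' >/dev/null; python3 k.py; python3 -m crank '[[0.021,0,0,0,-0.03],[0.021,0,0,0,-0.03],[0.021,0,0,0,-0.03]]' >/dev/null; python3 k.py t3
```

```text
t 13.95 al rows 162.33 178.56 jaw 18.5 tcp [0.5396 0.1    0.1179] F [ 0.1 -0.8  0.5] T [-0.   -0.    0.03] gap 21.2
t 14.3 al rows 161.78 178.61 jaw 23.6 tcp [0.5395 0.1    0.1178] F [-0.3 -0.2  0.8] T [-0.04 -0.01 -0.07] gap 20.9
```

View pics/t3.png

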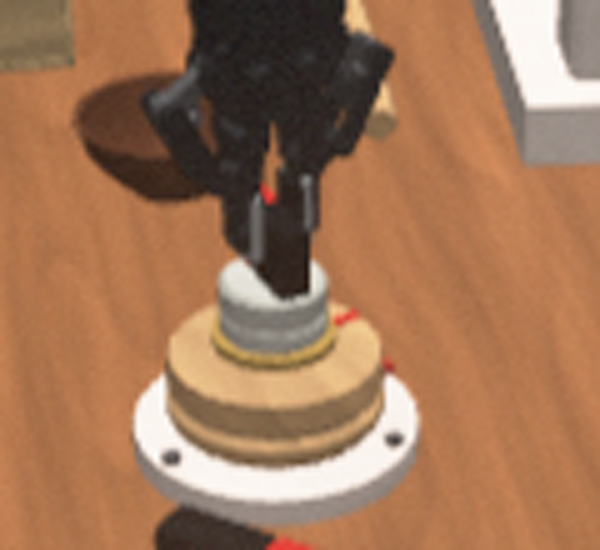

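The nut dropped at jaw ≈10° (body bottom moved from row 175.7 to 178.6, and it now sits on the brass plate), with no load and a wing angle of about 70° backward. Next I'll follow it down 9 mm, narrow the play, and turn forward while lowering with the thread.

```bash
python3 -m crank '[[0.021,0.003,0,0,0.04],[0.021,0.003,0,0,0.04],[0.021,0.003,0,0,0.04],[0.02,0,0,0,0],[0.02,0,0,0,0]]' 40 >/dev/null; python3 k.py; python3 -m crank '[[0.02,0,0,0,0.04],[0.02,0,0,0,0.04],[0.02,0,0,0,0.04],[0.02,0,0,0,0.04],[0.02,0,0,0,0]]' >/dev/null; python3 k.py t4
```

```text
t 14.85 al rows 162.17 178.61 jaw 16.6 tcp [0.5396 0.1    0.1089] F [-0.6 -0.6 -0. ] T [-0.03  0.01  0.01] gap 19.8
t 15.4 al rows 162.22 178.61 jaw 7.5 tcp [0.5396 0.1    0.109 ] F [-0.6 -0.4  0.1] T [-0.05  0.09 -0.01] gap 20.3
```

View pics/t4.png

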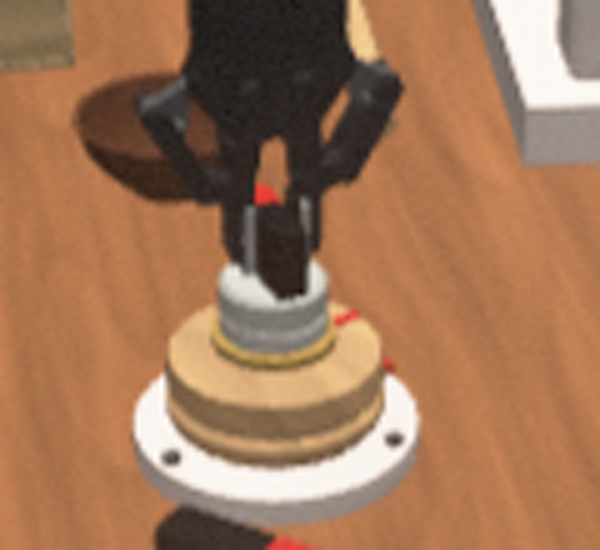

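```bash
python3 -m crank '[[0.02,0,0,0,0.04],[0.02,0,0,0,0.04],[0.02,0.0001,0,0,0.04],[0.02,0.0001,0,0,0.04]]' >/dev/null; python3 k.py; python3 -m crank '[[0.02,0.0001,0,0,0.04],[0.02,0.0001,0,0,0.04],[0.02,0.0001,0,0,0.04],[0.02,0.0001,0,0,0.04]]' >/dev/null; python3 k.py t5
```

```text
t 15.85 al rows 162.94 178.78 jaw -1.9 tcp [0.5397 0.1    0.1088] F [ 0.8 -0.   0.4] T [-0.05 -0.03 -0.01] gap 20.3
t 16.3 al rows 162.17 178.94 jaw -11.0 tcp [0.5397 0.1    0.1084] F [0.2 0.2 1.1] T [0.05 0.01 0.07] gap 19.9
```

View pics/t5.png

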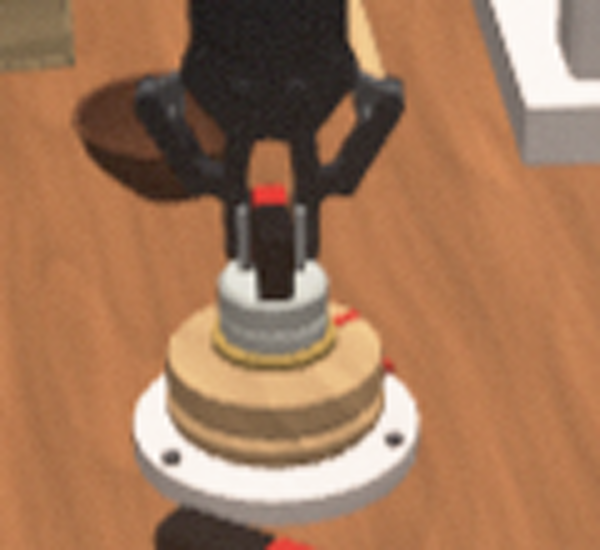

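The nut follows the jaws forward and is beginning to draw down. The loads are small, so I'll continue.

```bash
python3 -m crank '[[0.02,0.0001,0,0,0.04],[0.02,0.0001,0,0,0.04],[0.02,0.0002,0,0,0.04],[0.02,0.0001,0,0,0.04]]' >/dev/null; python3 k.py; python3 -m crank '[[0.02,0.0001,0,0,0.04],[0.02,0.0002,0,0,0.04],[0.02,0.0001,0,0,0.04],[0.02,0.0001,0,0,0.04]]' >/dev/null; python3 k.py
```

```text
t 16.75 al rows 162.39 179.11 jaw -20.1 tcp [0.5398 0.1    0.108 ] F [1.  1.2 1. ] T [ 0.08 -0.03  0.02] gap 20.0
t 17.2 al rows 162.56 179.22 jaw -29.3 tcp [0.5399 0.1    0.1076] F [ 0.2 -0.5  1.6] T [-0.01 -0.03  0.01] gap 19.8
```

```bash
python3 -m crank '[[0.02,0.0001,0,0,0.04],[0.02,0.0001,0,0,0.04],[0.02,0.0002,0,0,0.04],[0.02,0.0001,0,0,0.04]]' >/dev/null; python3 k.py; python3 -m crank '[[0.02,0.0001,0,0,0.04],[0.02,0.0002,0,0,0.04],[0.02,0.0001,0,0,0.04],[0.02,0.0001,0,0,0.04]]' >/dev/null; python3 k.py t6
```

```text
t 17.65 al rows 161.89 179.44 jaw -38.4 tcp [0.5399 0.0998 0.107 ] F [0.5 0.2 0.8] T [-0.09 -0.05  0.06] gap 20.2
t 18.1 al rows 162.94 179.56 jaw -47.6 tcp [0.5399 0.0997 0.1063] F [ 0.4 -0.7 -0.3] T [-0.24 -0.13  0.1 ] gap 19.9
```

View pics/t6.png

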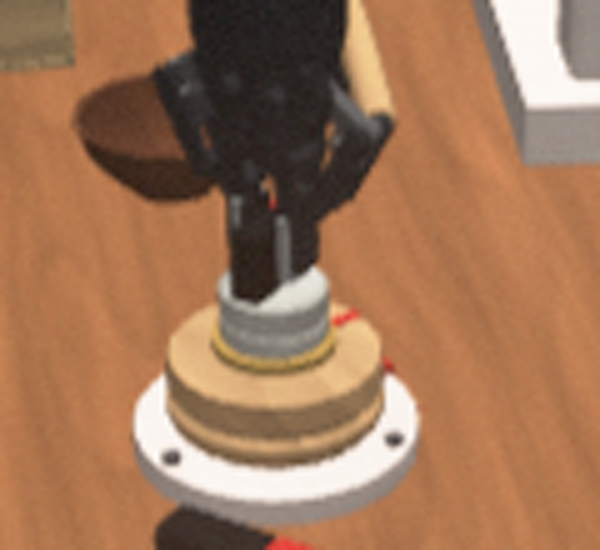

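```bash
python3 -m crank '[[0.02,0.0001,0,0,0.04],[0.02,0.0001,0,0,0.04],[0.02,0.0001,0,0,0.04]]' >/dev/null; python3 k.py; python3 -m crank '[[0.02,0.0001,0,0,0.04],[0.02,0.0001,0,0,0.04]]' >/dev/null; python3 k.py; python3 -m crank '[[0.02,0.0001,0,0,0.03],[0.02,0.0001,0,0,0.03]]' >/dev/null; python3 k.py t7
```

```text
t 18.45 al rows 162.44 179.83 jaw -54.5 tcp [0.5398 0.0998 0.1057] F [ 0.4 -0.3 -1.4] T [-0.13 -0.18  0.06] gap 20.4
t 18.7 al rows 162.94 179.83 jaw -59.0 tcp [0.5397 0.1    0.1057] F [ 0.7 -0.6 -0. ] T [-0.06 -0.04  0.07] gap 20.0
t 18.95 al rows 163.33 179.83 jaw -62.6 tcp [0.5397 0.1    0.1056] F [0.2 0.3 1. ] T [-0.06 -0.06  0.08] gap 19.9
```

View pics/t7.png

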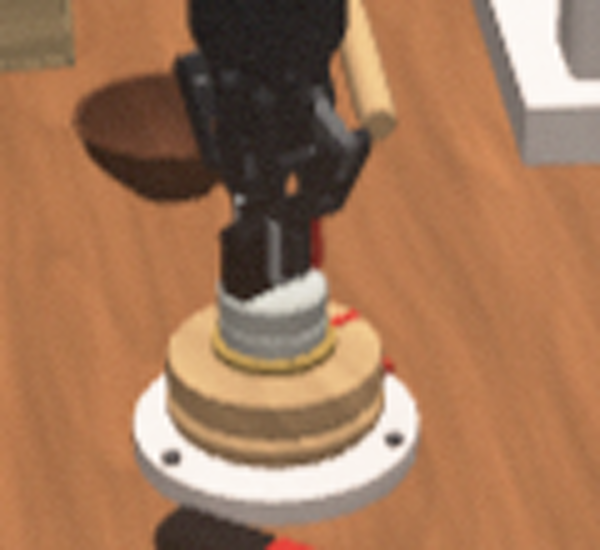

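```bash
python3 -m crank '[[0.02,0.0001,0,0,0.03],[0.02,0.0001,0,0,0.03]]' >/dev/null; python3 k.py; python3 -m crank '[[0.02,0.0001,0,0,0.03],[0.02,0,0,0,0.03]]' >/dev/null; python3 k.py; python3 -m crank '[[0.02,0,0,0,0.03],[0.02,0,0,0,0.03]]' >/dev/null; python3 k.py t8
```

```text
t 19.2 al rows 162.94 179.83 jaw -66.1 tcp [0.5397 0.1001 0.1055] F [ 1.2 -0.2  3.1] T [ 0.   -0.01  0.11] gap 20.0
t 19.45 al rows 163.28 179.89 jaw -69.6 tcp [0.5397 0.1    0.1055] F [-0.2  0.4  3.9] T [ 0.05 -0.02  0.11] gap 20.0
t 19.7 al rows 163.67 179.83 jaw -73.0 tcp [0.5397 0.1    0.1055] F [-0.   0.5  3.7] T [ 0.02 -0.    0.08] gap 20.0
```

View pics/t8.png

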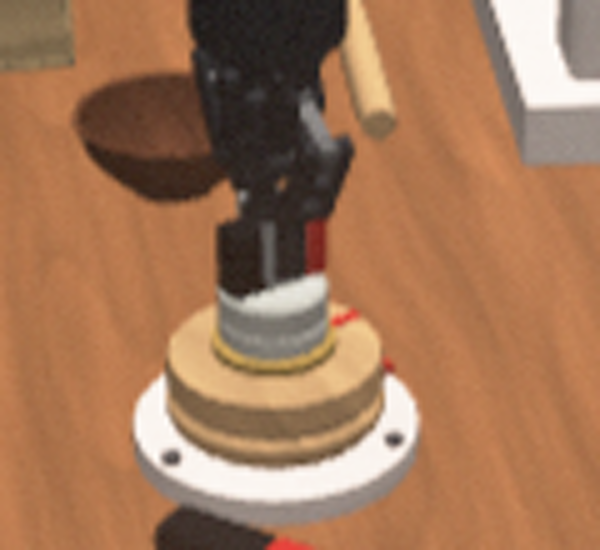

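The draw-down has levelled off: body bottom has held at 179.83 since jaw ≈ -54°. The nut has gone about 80° forward with only 0.1 N m of torque. I'll open the jaws, rise clear and measure.

```bash
python3 -m crank '[[0.026,0,0,0,0],[0.032,0,0,0,0],[0.032,0,0,0,0]]' >/dev/null; python3 k.py; python3 -m crank '[[0.032,-0.01,0,0,0],[0.032,-0.02,0,0,0],[0.032,-0.03,0,0,0],[0.032,-0.03,0,0,0],[0.032,0,0,0,0]]' >/dev/null; python3 k.py u1
```

```text
t 20.05 al rows 164.61 179.94 jaw -72.8 tcp [0.5392 0.1    0.1049] F [ 0.2 -0.3  0.6] T [-0.01  0.03  0.02] gap 32.3
t 20.6 al rows 167.0 179.89 jaw -72.8 tcp [0.5411 0.1    0.1979] F [-0.3 -0.6 -0.7] T [-0.01  0.09  0.01] gap 32.1
```

```bash
python3 -m crank '[[0.032,-0.03,0.04,0,0],[0.032,0,0.04,0,0],[0.032,0,0.04,0,0],[0.032,0,0.04,0,0],[0.032,0,0.04,0,0]]'; python3 -m crank '[[0.032,0,0,0,0],[0.032,0,0,0,0]]' >/dev/null;python3 w.py; python3 - <<'E'
from station import snapshot
import cv2,numpy as np
for n,a in(("side",(120,220,260,380)),("top",(150,240,240,350))):
    s=snapshot(n);np.savez(f"{n}3.npz",**s)
    i=s["image"][a[0]:a[1],a[2]:a[3]];cv2.imwrite(f"pics/e{n}.png",cv2.resize(i,None,fx=6,fy=6,interpolation=cv2.INTER_CUBIC)[:600,:800])
E
```

```text
t: 21.1
tcp_pos: [0.598, -0.0923, 0.2241]
tool_rot: [-0.698, -0.106, 0.7, -0.105]
force: [0.9, 0.2, 0.8]
finger_gap: 0.371
t 21.3 tcp [ 0.5977 -0.0917  0.2238] xaxis [-0.003  0.001 -1.   ] jaw -72.95 q [-3.370e-01  5.100e-01  1.491e+00  1.000e-03  1.144e+00  9.360e-01] F [ 0.08 -0.18 -0.16] T [-0.003  0.061 -0.057] gap mm 31.6
```

View pics/eside.png

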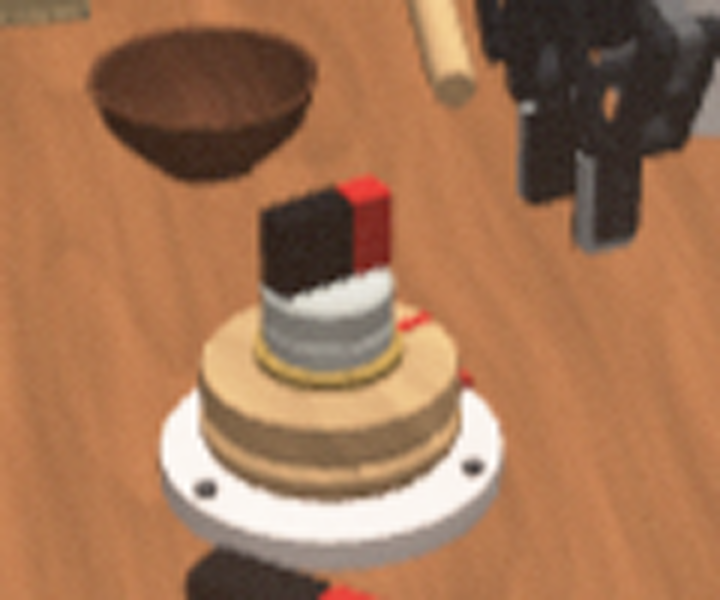

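View pics/etop.png

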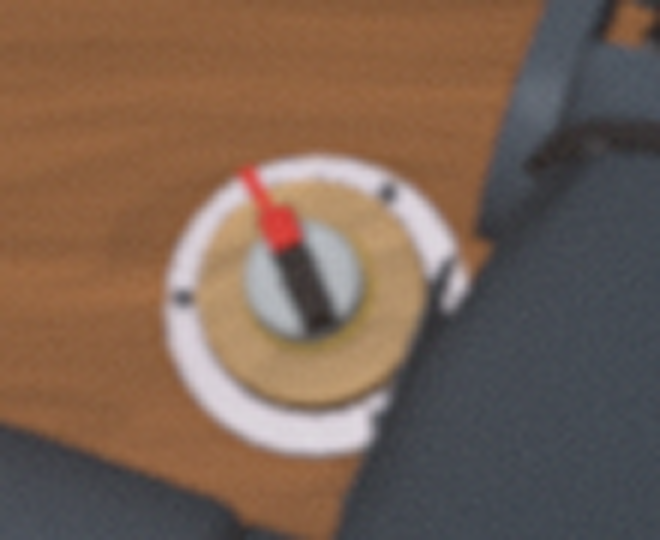

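```bash
python3 - <<'E'
from m import *
s0=load("side2.npz");s=load("side3.npz");t=load("top3.npz")
# predicted row of front bottom edge of the body
c=np.array([.5396,.0997]);d=np.array([.377,-.967])-c;d/=np.linalg.norm(d)
for z in(.081,.072,.069,.068): print(z,"bottom",round(proj(s,[*(c+.028*d),z])[1],2),"bar-top corners",[np.round(proj(s,[*(c+a*.028*np.array([np.cos(y),np.sin(y)])),z+.069]),2).tolist() for y in[np.radians(24)] for a in(1,-1)])
for n,im in(("side",s),("top",t)):
    hsv=cv2.cvtColor(im["image"],cv2.COLOR_BGR2HSV).astype(int);H,S,V=hsv[...,0],hsv[...,1],hsv[...,2]
    w=np.zeros((400,640),bool)
    if n=="side": w[148:170,300:328]=1
    else: w[180:208,280:298]=1
    r=w&((H<6)|(H>174))&(S>150)&(V>(180 if n=="side" else 90))
    k,l,st,ce=cv2.connectedComponentsWithStats(r.astype(np.uint8));i=1+st[1:,4].argmax();print(n,"red",st[i],ce[i]);P=cloud(im)[l==i];print(" depth median",np.median(P,0).round(4))
    al=w&(S<60)&(V>120);P=cloud(im)[al];print(" alu top z",np.median(P,0).round(4),al.sum())
    if n=="side": rs=ce[i]
    else: rt=ce[i]
# bar ends in top crop /6: red end (275,205) face; black end (320,330)
u=lambda a,b:(240+a/6-.5,150+b/6-.5)
for z in(.137,): print([plane(t,*u(*p),z).round(4) for p in((279,208),(321,333),(300,272))])
E
```

```text
0.081 bottom 177.98 bar-top corners [[323.47, 145.09], [304.41, 151.19]]
0.072 bottom 181.05 bar-top corners [[323.48, 148.3], [304.5, 154.44]]
0.069 bottom 182.07 bar-top corners [[323.49, 149.36], [304.54, 155.52]]
0.068 bottom 182.4 bar-top corners [[323.49, 149.71], [304.55, 155.88]]
side red [317 149   8   5  24] [320.58333333 151.125     ]
 depth median [0.5563 0.1025 0.1379]
 alu top z [0.549  0.0879 0.1001] 54
top red [282 181   8  11  39] [285.61538462 186.69230769]
 depth median [0.558  0.1077 0.1361]
 alu top z [0.5417 0.1074 0.0992] 179
[array([0.5657, 0.1075, 0.137 ]), array([0.5083, 0.0883, 0.137 ]), array([0.5362, 0.0979, 0.137 ])]
```

The measurements show the nut run home. The bar top is at z ≈ 0.137 (mean of the two views), the body top at ≈ 0.0996, and the total draw at about 3.8–4.0 mm, flat over the last ~19° of jaw turn. One last check that the bystanders haven't moved, then I'll hand in.

```bash
python3 - <<'E'
from h import *
a=load("side0.npz")["image"];b=load("side3.npz")["image"]
for n,(x0,x1,y0,y1) in dict(collar=(243,272,275,303),block=(343,412,322,368),bowl=(272,316,123,155),tin=(386,422,207,241),finial=(230,253,146,175)).items():
    p=a[y0:y1,x0:x1].astype(np.float32).mean(2);q=b[y0:y1,x0:x1].astype(np.float32).mean(2);print(n,cv2.phaseCorrelate(p,q)[0],np.abs(p-q).mean().round(2))
from station import manip
print(manip.sign_off()); print(manip.sense()["t"])
E
```

```text
collar (0.057487060406382184, 0.042886930983566884) 1.61
block (-0.03963541745774535, 0.015297523617476827) 1.63
bowl (0.6066328404302155, 0.1466714971894998) 3.55
tin (-0.06622487021927981, -0.036260999465277166) 1.56
finial (0.041174058580425665, -0.07941023136209324) 1.57
the job is handed in; nothing more can be done
None
the job is handed in; nothing more can be done
```

The smallest winged nut is on the post and run home, released, and the job was handed in at about 21.4 s of the 58 s allowed; no verdict was reported. I gripped it by its bar, set it on the crown with its red wing over the pointer, and turned it backward with loose jaws. It dropped onto the plate after roughly 65–70°. I then turned it about 80° forward, lowering with the thread, and let go and moved clear.

**Run home:**
- **Height:** the bar top is at z ≈ 0.137 m. That is the mean of the two views (0.138 and 0.136), and 0.137 is expected at home.
- **Draw-down:** about 3.8–4 mm after the drop, with no further change over the last 19° of jaw turn. I did not turn on to the end stop.
- **On axis:** the nut stands on the post's axis by rough image positions (about 3 mm off in one coarse top-view reading). The side view shows it upright.

**Loads:** the highest readings were about 5 N when the nut touched the crown and under 0.3 N m while turning.

**Bystanders:** four of the five show image shifts under 0.1 px. The bowl reads 0.6 px (1–2 mm at most). The arm never went near it, so I put that down to the nut and its shadow entering the picture beside it, though I did not confirm that.

**Check that disagreed:** the top and side views put the bar top about 2 mm apart, which is within the stated calibration.

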